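# Open the sprung tray holder for the copper tray

### The arm

A 7-joint arm with a two-finger parallel gripper is mounted at the origin on the work surface. World frame = base frame: x ahead of the robot, y to its left, z up, the work surface at z = 0. Lengths are in m, angles in rad, forces in N, time in s.
With the tool pointing down it reaches from about 0.4 to 0.875 m from the base axis. Payload 4.4 kg.
Tool frame: the origin (TCP) lies between the finger pads; the fingertips stand 17 mm ahead of it and the grasp point (between the pads) lies 2 mm behind it; z points along the fingers, x is the direction in which the jaws open and shut, and the axes are right-handed (so a half turn about z gives the same grasp; the last joint's range is limited). The gripper opens to 85 mm and grips with 20 to 120 N. Pads are 22 mm wide; open, the fingers measure 114 mm over their backs; the gripper's body (76 mm by 85 mm) begins 54 mm behind the grasp point. The pads swing forward as they close: fully open they stand 13 mm farther back than shut.
Start: joints at [1.268, 0.628, 0.038, 1.517, -0.027, 0.996, -0.02], TCP at [0.153, -0.632, 0.248] pointing down, gripper open.
Joint ranges: [-3.06, 3.06], [-0.37, 2.12], [-1.25, 1.32], [0.18, 2.47], [-1.1, 4.24], [0.23, 1.98], [-2.94, 2.94]. Speed limits (rad/s): [2.57, 2.57, 3.14, 3.14, 3.14, 3.14, 3.14].

### API

Orientations are given as a 3x3 rotation matrix whose columns are the frame's x, y, z axes.
In Python, from bench import read_state, snapshot, finish_job, spotter gives the robot as it stands. The module is installed in compiled form; this text tells all that it offers.
- The arm moves only by the tool play_rows, never from a script. Its argument "rows" is a list of rows, each an object of numbers: "dx", "dy", "dz": the shift along the tool's x, y, z in mm; "ax", "ay", "az": the turn, a rotation vector about the tool's x, y, z in rad; "claw": the finger opening in mm, from 0 to 85.4. In form: [{"dx": .., "dy": .., "dz": .., "ax": .., "ay": .., "az": .., "claw": ..}, ...]. A call has 1 to 8 rows; each row shifts and turns the commanded pose from where the row before left it, along the tool's axes as they then stand; what a row does not reach is not made up. A row lasts 1/8 s, in which the tool goes at most 62.5 mm and 10.7 degrees, less where a joint would pass 70% of its speed; a pose out of reach is approached as far as the arm can. A call is refused whole if a number of a shift passes 62.5 or a number of a turn 0.188, either way. A call with a gripper value outside its range is refused whole. The fingers move at their own pace and stop on an object; "grip_force" is the grip in N (left out, the last holds). Time passes only in rows, so rows that do not move let the fingers close. It gives the time, the measured TCP pose, the force and the opening at its end, in the units of the state.
- read_state(): the state, without advancing time (a new reading comes with each control period).
- snapshot(name): name is "scene" or "top" or "wrist"; returns a dict with "img" (420x560x3 uint8, blue, green, red), "depth" (420x560 float32, m along the optical axis (not along the pixel's ray), 0 where there is no reading), "intrinsics" (3x3 intrinsics, pixels), "R" (3x3) and "t" (3): a world point X has camera coordinates R X + t. Camera axes: x right, y down, z forward; pixel columns grow to the right and rows downward; lengths in m; the calibration is good to about 2 mm. The wrist camera is an equidistant fisheye: a pixel r from the principal point sees the ray r / f radians off the axis. A picture is of the moment at which its call begins.
- finish_job(): hands the job in, once; it reports no verdict.
Trained networks look in a picture, given as the dict that the camera call returned (one of the last four; its "shot" number tells which), for a name from the list of things; names that differ only in an ending like _2 or _b are one class to them, and where a whole thing is asked for, a point or a joint stands for the part that bears it (a point fixed in the world has none). Each returns a list of dicts, best first, with "confidence" (0 to 1); they miss things now and then, are a little off and sometimes report something else, mostly with a low value. They report only what shows in the picture. A call takes as long as a camera call. They do not tell look-alikes from the thing itself.
- spotter.look_for(thing, picture): "bbox" ([left, top, width, height] as shares, 0 to 1, of the picture: columns of its width, rows of its height, round what is visible of it).
The state is a dict: "time_s": time; "joints": joint angles; "qd": joint speeds; "tau": joint torques, N m; "tool_pos": TCP position; "tool_rot": TCP orientation; "force": force on the tool from outside, world axes, zero at the start; "moment": the same for the moment, N m; "grip_width": finger opening in m.
Only numpy, scipy, OpenCV 4.12 (cv2) and the standard library are available. Lean on these libraries where they do the work, as an engineer would, in place of code of your own. Each camera call takes 0.05 s, during which the arm holds its last target.

### The job

I want to clamp the small copper tray for engraving. Take the blue-sleeved stop pin out of the wooden tool block, stand it upright in the empty socket of the green tray holder, pushed fully home on its collar, and let go of it; then grip the holder's sprung jaw post and pull its telescoping rod out until the red ring on it has just come out at the mouth of the tube, and finish still holding it there, so that I can lay the tray in. Leave the pin that is already in the holder, the other tools in the block, the hammer and the coffee cup where they are.

Things in the scene. Friction and masses are not known exactly. Their poses are not given: they have to be found in the camera images.
- stop_pin: stop pin to move: 87 mm tall, about 0.12 kg, standing on its collar in one of the tool block's three holes (which one varies). Origin at the centre of its lower end (12 mm above the bench in the block), z up. Steel shank 14 mm x 33 mm with tapered tip; collar 24 mm across, 33 to 37 mm up; round 20 mm post with blue sleeve and steel cap, 37 to 87 mm up: the part to grip
- socket (a point): centre of the mouth of the empty socket in the holder's green crossbar, 36 mm above the bench; a through hole 16.5 mm in diameter. z up; x and y are the holder's axes, the jaw pulls out along -x. A pin that is home rests with its collar on the crossbar, its lower end 33 mm below the mouth
- fixture: sprung tray holder, fixed to the bench, origin on the bench, place and yaw vary. Green base strip; green crossbar (44 x 200 x 36 mm high, centre x = +100 mm), sockets at y = -75 mm (empty) and +75 mm (holds a pin); green saddle (x -70 to -40 mm, 90 mm wide, 36 mm high); 25 mm aluminium tube along x, axis 21 mm up; a sprung 12 mm steel rod slides out of it towards -x
- tube_mouth (a point): centre of the mouth of the tube, where the rod comes out (holder frame x = -80 mm, 21 mm above the bench); x and y are the holder's axes
- jaw (a joint): how far the jaw and its rod are pulled out of the tube, m: 0 at rest, 0.085 at the end stop. A spring in the tube pulls it back with about 4.5 N at rest, 9.3 N at the mark (90 N/m); let go, it springs back. Length mark: a red ring 8 mm wide on the rod, hidden in the tube at rest; it begins to show at the mouth at 0.046 and is wholly out at 0.054
- jaw_grip (a point): point to grip, on the axis of the jaw's upright post, 62 mm above the bench. The post is round, 20 mm across, blue sleeve and steel cap, 34 to 88 mm above the bench, on a dark steel foot (26 x 32 mm) at the rod's outer end, 35 mm outside the tube's mouth at rest. Moves with the jaw; x and y are the holder's axes, pulling out is along -x
- seated_pin: a second, identical stop pin, already home in the other socket of the holder (origin at its lower end, 3 mm above the bench). To be left
- tool_block: wooden tool block fixed on the bench, 60 x 190 x 45 mm high, origin under its centre, with three 17 mm holes 38 mm deep in a row along its y axis at -60, 0 and +60 mm, holding the stop pin, the graver and the punch in any order
- graver: a graver standing in the tool block, dark wooden handle up to 30 mm across, top 107 mm above the bench; origin at its lower end. To be left
- punch: a dark steel punch standing in the tool block, up to 24 mm across, top 104 mm above the bench; origin at its lower end. To be left
- hammer: a hammer lying on the bench beyond the holder; its origin is under the handle. To be left
- coffee_cup: a copper coffee cup with a tinned lid, 64 mm across, 88 mm tall, origin under its centre. To be left
There are look-alikes about, which are no part of the job. Leave any pink or turquoise look-alike of the seated_pin alone.

How it is judged:
By the outcome, as a careful person would: the job done as asked, in the order asked, and still so for the second after the job is handed in, while the arm keeps its last pose, push and grip.
It also fails if it takes over 56 s, if anything falls off the work surface, if the arm or the gripper's body presses on something with over 40 N, if the wrist force passes 120 N, or if a joint passes its speed limit or range.

## Working session

There is one attempt and no reset: what is moved stays moved. The work goes in short steps, Python scripts to look and compute and a tool call to move; the robot and the scene stay as the last step left them, time stands still between calls to the robot, and variables do not carry over. Pictures are saved under pics/ and viewed, and the job is handed in when it is done.

Besides the shell and the picture viewer there is one more tool, called after "Call:" as a command line: name --argument value ..., lists and objects as JSON in quotes. play_rows: Moves the arm, as the interface text tells. Its arguments: {"type":"object","properties":{"rows":{"type":"array","items":{"type":"object","properties":{"dx":{"type":"number"},"dy":{"type":"number"},"dz":{"type":"number"},"ax":{"type":"number"},"ay":{"type":"number"},"az":{"type":"number"},"claw":{"type":"number"}}}},"grip_force":{"type":"number"}},"required":["rows"]}

```bash
ls; mkdir -p pics
cat > h.py <<'E'
import numpy as np, cv2, pickle
from bench import read_state, snapshot, finish_job, spotter
def pix2world(s,u,v,d=None):
    K=s["intrinsics"]; 
    if d is None: d=s["depth"][int(round(v)),int(round(u))]
    c=np.array([(u-K[0,2])/K[0,0]*d,(v-K[1,2])/K[1,1]*d,d])
    return s["R"].T@(c-s["t"])
def rayz(s,u,v,z):
    K=s["intrinsics"]; r=s["R"].T@np.array([(u-K[0,2])/K[0,0],(v-K[1,2])/K[1,1],1.])
    o=-s["R"].T@s["t"]; return o+r*(z-o[2])/r[2]
def proj(s,X):
    c=s["R"]@np.asarray(X)+s["t"]; p=s["intrinsics"]@c; return p[:2]/p[2]
E
python3 - <<'E'
from h import *
for n in ["scene","top"]:
    s=snapshot(n); cv2.imwrite(f"pics/{n}0.png",s["img"]); pickle.dump(s,open(f"{n}0.pkl","wb"))
    print(n,-s["R"].T@s["t"],s["intrinsics"][0,0])
    for t in ["stop_pin","seated_pin","fixture","tool_block","jaw_grip","jaw","graver","punch","hammer","coffee_cup","tube_mouth","socket"]:
        try: print(t,[(round(r["confidence"],2),(np.array(r["bbox"])*[560,420,560,420]).round().astype(int).tolist()) for r in spotter.look_for(t,s)[:4]])
        except Exception as e: print(t,e)
st=read_state(); print(st["time_s"],st["tool_pos"],st["tool_rot"])
E
```

```text
pics
scene [1.10780413 0.5384265  0.77473845] 519.8045611588849
stop_pin [(0.64, [393, 231, 17, 28])]
seated_pin [(0.83, [284, 155, 14, 30]), (0.62, [286, 131, 10, 29]), (0.54, [307, 137, 13, 39])]
fixture [(0.66, [178, 154, 129, 95])]
tool_block [(0.92, [365, 218, 65, 95])]
jaw_grip [(0.73, [183, 155, 14, 33])]
jaw [(0.74, [183, 153, 18, 35]), (0.32, [244, 259, 34, 42])]
graver [(0.7, [404, 205, 17, 31])]
punch [(0.69, [381, 255, 18, 30]), (0.66, [182, 155, 16, 35])]
hammer [(0.81, [92, 180, 87, 83])]
coffee_cup [(0.7, [244, 259, 37, 43]), (0.39, [183, 153, 19, 37])]
tube_mouth [(0.86, [183, 152, 127, 99])]
socket [(0.82, [183, 154, 125, 99])]
top [0.40820737 0.03604761 0.89224099] 423.0518216707642
stop_pin [(0.51, [145, 229, 17, 12]), (0.19, [333, 101, 122, 41])]
seated_pin [(0.61, [326, 281, 13, 13]), (0.6, [296, 248, 12, 16]), (0.44, [303, 294, 14, 12])]
fixture [(0.9, [264, 172, 135, 102])]
tool_block [(0.71, [135, 189, 53, 99]), (0.46, [265, 175, 134, 98])]
jaw_grip [(0.87, [377, 182, 23, 17])]
jaw [(0.66, [379, 178, 22, 26])]
graver [(0.48, [147, 261, 16, 11])]
punch [(0.75, [136, 197, 18, 18])]
hammer [(0.69, [337, 97, 114, 42])]
coffee_cup [(0.59, [221, 126, 30, 31])]
tube_mouth [(0.98, [269, 177, 131, 96])]
socket [(0.55, [262, 177, 138, 94])]
1.3 [ 0.1524968  -0.63186201  0.24832291] [[ 2.34541831e-01 -9.72106027e-01  3.46174163e-05]
 [-9.72106028e-01 -2.34541831e-01  8.13409991e-06]
 [ 2.12024655e-07 -3.55595857e-05 -9.99999999e-01]]
```

View pics/scene0.png

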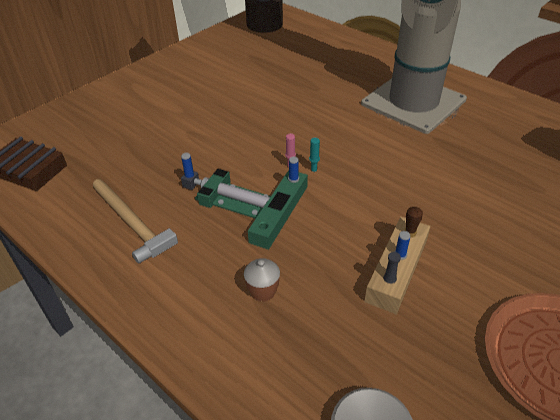

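View pics/top0.png

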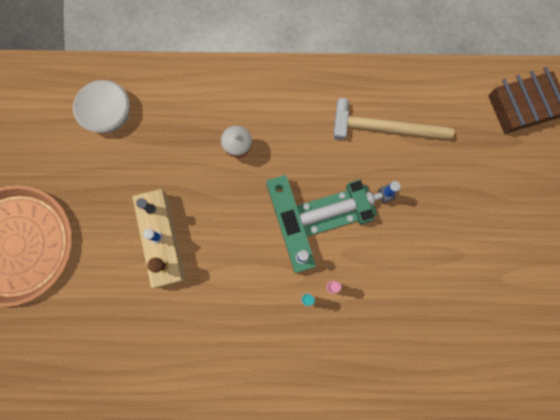

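Run:
```python
import pickle,cv2
s=pickle.load(open("top0.pkl","rb"))
a=cv2.resize(s["img"][160:310,250:410],None,fx=4.5,fy=4,interpolation=cv2.INTER_CUBIC)
a=cv2.resize(s["img"][165:310,250:410],None,fx=4,fy=4,interpolation=cv2.INTER_CUBIC);cv2.imwrite("pics/topfix.png",a)
a=cv2.resize(s["img"][180:300,120:200],None,fx=4.5,fy=4.5,interpolation=cv2.INTER_CUBIC)
t=pickle.load(open("scene0.pkl","rb"))
b=cv2.resize(t["img"][195:315,360:440],None,fx=4.5,fy=4.5,interpolation=cv2.INTER_CUBIC)
cv2.imwrite("pics/blk.png",cv2.hconcat([a,b]))
a=cv2.resize(t["img"][120:260,170:330],None,fx=4,fy=4,interpolation=cv2.INTER_CUBIC);cv2.imwrite("pics/scenefix.png",a)
```

```text
(no output)
```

View pics/topfix.png

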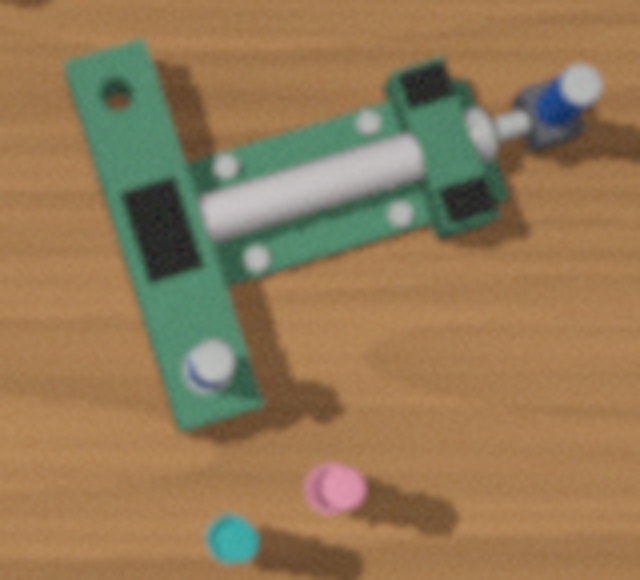

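View pics/blk.png

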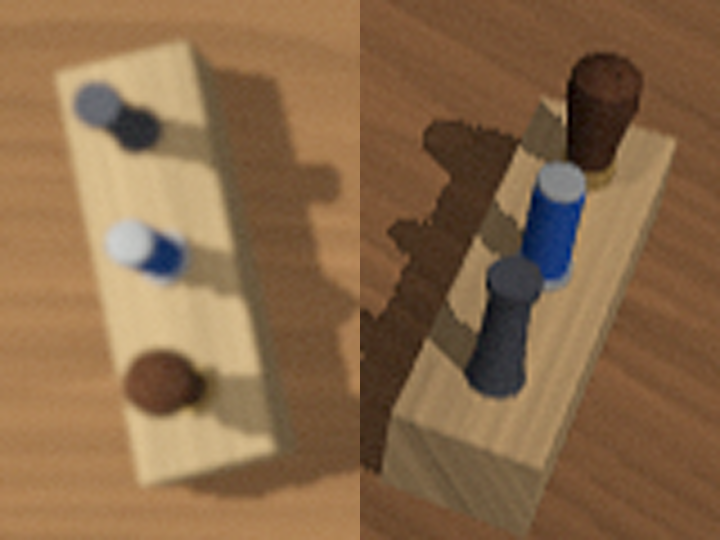

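View pics/scenefix.png

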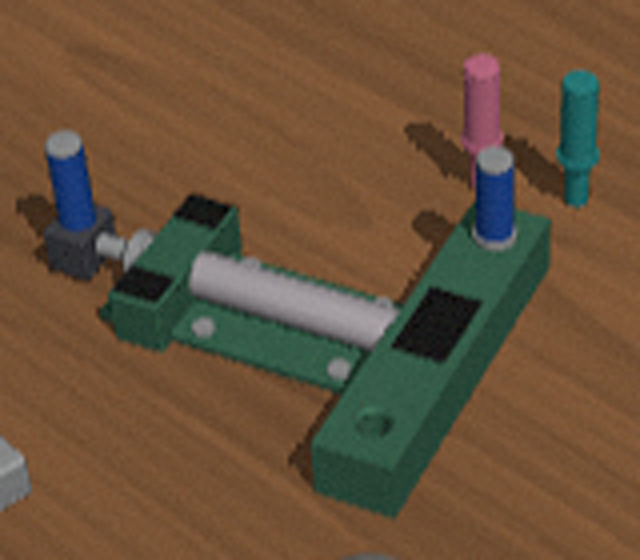

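```bash
cat > m.py <<'E'
from h import *
def cloud(s):
    K=s["intrinsics"];v,u=np.mgrid[0:420,0:560];d=s["depth"]
    c=np.stack([(u-K[0,2])/K[0,0]*d,(v-K[1,2])/K[1,1]*d,d],-1)
    return (c-s["t"])@s["R"]
if __name__=="__main__":
  for n in ["top","scene"]:
    s=pickle.load(open(n+"0.pkl","rb"));P=cloud(s);img=s["img"];hsv=cv2.cvtColor(img,cv2.COLOR_BGR2HSV)
    g=(hsv[...,0]>60)&(hsv[...,0]<88)&(hsv[...,1]>90)
    z=P[...,2]; ok=s["depth"]>0
    print(n,"bench z",np.median(z[ok][::50]))
    m=(g&ok&(abs(z-0.036)<0.006)); 
    if n=="top": m[285:]=0
    X=P[m]; print("green36",len(X),np.median(X[:,2]))
    nlab,lab,st,cen=cv2.connectedComponentsWithStats(m.astype(np.uint8))
    for i in range(1,nlab):
        if st[i,4]>60:
            Y=P[lab==i]; print(st[i],cv2.minAreaRect((Y[:,:2]*1000).astype(np.float32)),np.median(Y[:,2]))
    if n=="top":
        r=(slice(180,300),slice(120,200))
        w=ok[r]&(abs(z[r]-0.045)<0.006); Y=P[r][w]; print("block",cv2.minAreaRect((Y[:,:2]*1000).astype(np.float32)),np.median(Y[:,2]))
    # blue
    b=(hsv[...,0]>100)&(hsv[...,0]<130)&(hsv[...,1]>150)&ok
    nlab,lab,st,cen=cv2.connectedComponentsWithStats(b.astype(np.uint8))
    for i in range(1,nlab):
        if st[i,4]>15: Y=P[lab==i]; print("blue",st[i],np.median(Y,0).round(4),Y[:,2].min().round(3),Y[:,2].max().round(3))
  top=pickle.load(open("top0.pkl","rb"));sc=pickle.load(open("scene0.pkl","rb"))
  print("pin",rayz(top,149,233.3,.099),rayz(sc,404.6,234.9,.099))
  print("socket",rayz(top,279,187.7,.036),rayz(sc,263.5,226,.036))
  print("seated",rayz(top,250+212/4,165+358/4,.09),rayz(sc,170+495/4,120+160/4,.09))
  print("jaw",rayz(top,250+580/4,165+83/4,.088),rayz(sc,170+66/4,120+143/4,.088))
E
python3 m.py
```

```text
top bench z 0.0007884822115994052
green36 1586 0.03650439708534025
[ 268  177   46   95 1274] ((545.4879150390625, 9.607379913330078), (195.04441833496094, 43.01305389404297), 17.857810974121094) 0.03682773567380453
[348 185  25  38 310] ((590.962646484375, -137.93408203125), (83.90987396240234, 30.397035598754883), 17.783254623413086) 0.034693231109223996
block ((513.5825805664062, 279.1686096191406), (190.51504516601562, 61.378379821777344), 15.211782455444336) 0.045884029232223414
blue [385 187   9   9  52] [ 0.6054 -0.1868  0.0595] 0.039 0.078
blue [153 234   7   6  28] [0.5093 0.2703 0.076 ] 0.062 0.091
scene bench z 0.0013681711736472277
green36 1489 0.03701284566101117
[ 248  171   59   70 1205] ((547.0194091796875, 10.448970794677734), (202.62367248535156, 46.07256317138672), 17.640018463134766) 0.037283610120520116
[197 172  32  28 277] ((595.3817749023438, -135.59722900390625), (89.58233642578125, 31.852760314941406), 18.025617599487305) 0.0355851609609364
blue [182 157  12  21 163] [ 0.616  -0.1874  0.0622] 0.036 0.087
blue [289 162   9  18 146] [ 0.4818 -0.0065  0.0668] 0.043 0.091
blue [396 237  14  20 171] [0.5216 0.2836 0.0777] 0.051 0.098
pin [0.51334636 0.27773653 0.099     ] [0.51219015 0.27903207 0.099     ]
socket [0.61873638 0.03359446 0.036     ] [0.61679138 0.03356441 0.036     ]
seated [ 0.4756811  -0.01240722  0.09      ] [ 0.47406203 -0.01145064  0.09      ]
jaw [ 0.61149207 -0.19411999  0.088     ] [ 0.60880801 -0.19373424  0.088     ]
```

Things that could be taken for the pin, by top-view pixel:
- Block middle hole (150,235): blue sleeve, standing in the wooden block. This is the one I choose; the crop confirms blue sleeve and steel cap.
- Seated pin (303,254): leave.
- Jaw post (393,187).
- Pink look-alike (334,287): leave.
- Turquoise look-alike (309,300): leave.

The graver (157,265) and punch (145,204) flank the pin. The two cameras agree within 2–3 mm, and the 150 mm socket spacing checks out.

Call:
play_rows --rows '[{"dx": -35,"dy": -49,"claw": 60},{"dx": -35,"dy": -49},{"dx": -35,"dy": -49},{"dx": -35,"dy": -49},{"dx": -35,"dy": -49},{"dx": -35,"dy": -49},{"dx": -35,"dy": -49},{"dx": -35,"dy": -49}]'

```text
invalid input at $.rows[0]: expected keys dx, dy, dz, ax, ay, az, claw
```

```bash
cat > go.py <<'E'
import sys
from h import *
def rel(x,y,z,yaw=None):
    st=read_state();R=np.array(st["tool_rot"]);p=np.array(st["tool_pos"])
    d=R.T@(np.array([x,y,z])-p)*1000
    print("t",round(st["time_s"],2),"pos",p.round(4),"tilt",R[:,2].round(4),"yaw",np.degrees(np.arctan2(R[1,0],R[0,0])).round(2),"w",round(st["grip_width"],4),"F",np.array(st["force"]).round(1))
    print("delta tool",d.round(1),"n",np.linalg.norm(d).round(1))
    if yaw is not None:
        c=np.radians(yaw);Rt=np.array([[np.cos(c),np.sin(c),0],[np.sin(c),-np.cos(c),0],[0,0,-1]]).astype(float)
        print("rotvec",cv2.Rodrigues(R.T@Rt)[0].ravel().round(4))
if __name__=="__main__":
    a=[float(v) for v in sys.argv[1:]]; rel(*a)
E
python3 go.py .513 .278 .2 -74.8
```

```text
t 1.3 pos [ 0.1525 -0.6319  0.2483] tilt [ 0.  0. -1.] yaw -76.44 w 0.0853 F [0.3 1.  0.1]
delta tool [-799.9 -563.8   48.3] n 979.9
rotvec [-0.     -0.     -0.0285]
```

Call:
play_rows --rows '[{"dx": -35,"dy": -49,"dz": 0,"ax": 0,"ay": 0,"az": 0,"claw": 60},{"dx": -35,"dy": -49,"dz": 0,"ax": 0,"ay": 0,"az": 0,"claw": 60},{"dx": -35,"dy": -49,"dz": 0,"ax": 0,"ay": 0,"az": 0,"claw": 60},{"dx": -35,"dy": -49,"dz": 0,"ax": 0,"ay": 0,"az": 0,"claw": 60},{"dx": -35,"dy": -49,"dz": 0,"ax": 0,"ay": 0,"az": 0,"claw": 60},{"dx": -35,"dy": -49,"dz": 0,"ax": 0,"ay": 0,"az": 0,"claw": 60},{"dx": -35,"dy": -49,"dz": 0,"ax": 0,"ay": 0,"az": 0,"claw": 60},{"dx": -35,"dy": -49,"dz": 0,"ax": 0,"ay": 0,"az": 0,"claw": 60}]' --grip_force 60

```text
time_s: 2.3
tool_pos: [0.4692, -0.2663, 0.2487]
tool_rot: [[0.234, -0.972, 0.001], [-0.972, -0.234, -0.001], [0.001, -0.001, -1.0]]
force: [0.4, -1.0, -0.4]
grip_width: 0.0598
```

```bash
python3 go.py .513 .278 .2 -74.8
```

```text
t 2.3 pos [ 0.4692 -0.2663  0.2487] tilt [ 9.e-04 -5.e-04 -1.e+00] yaw -76.44 w 0.0598 F [ 0.4 -1.  -0.4]
delta tool [-518.9 -170.2   48.4] n 548.2
rotvec [-0.0007 -0.0007 -0.0287]
```

Call:
play_rows --rows '[{"dx": -58,"dy": -19,"dz": 4,"ax": 0,"ay": 0,"az": -0.0287,"claw": 60},{"dx": -58,"dy": -19,"dz": 4,"ax": 0,"ay": 0,"az": 0,"claw": 60},{"dx": -58,"dy": -19,"dz": 4,"ax": 0,"ay": 0,"az": 0,"claw": 60},{"dx": -58,"dy": -19,"dz": 4,"ax": 0,"ay": 0,"az": 0,"claw": 60},{"dx": -58,"dy": -19,"dz": 4,"ax": 0,"ay": 0,"az": 0,"claw": 60},{"dx": -58,"dy": -19,"dz": 4,"ax": 0,"ay": 0,"az": 0,"claw": 60},{"dx": -58,"dy": -19,"dz": 4,"ax": 0,"ay": 0,"az": 0,"claw": 60},{"dx": -58,"dy": -19,"dz": 4,"ax": 0,"ay": 0,"az": 0,"claw": 60}]'

```text
time_s: 3.3
tool_pos: [0.4948, 0.2218, 0.2165]
tool_rot: [[0.262, -0.965, 0.001], [-0.965, -0.262, 0.0], [0.0, -0.001, -1.0]]
force: [0.8, 0.4, -0.5]
grip_width: 0.0598
```

```bash
python3 go.py .513 .2782 .18 -74.8
```

```text
t 3.3 pos [0.4948 0.2218 0.2165] tilt [ 1.e-03  1.e-04 -1.e+00] yaw -74.79 w 0.0598 F [ 0.8  0.4 -0.5]
delta tool [-49.6 -32.3  36.5] n 69.6
rotvec [-0.001  -0.0001  0.0001]
```

Call:
play_rows --rows '[{"dx": -25,"dy": -16,"dz": 18,"ax": 0,"ay": 0,"az": 0,"claw": 60},{"dx": -25,"dy": -16,"dz": 18,"ax": 0,"ay": 0,"az": 0,"claw": 60},{"dx": 0,"dy": 0,"dz": 0,"ax": 0,"ay": 0,"az": 0,"claw": 60}]'

```text
time_s: 3.68
tool_pos: [0.5115, 0.279, 0.1789]
tool_rot: [[0.266, -0.964, -0.002], [-0.964, -0.266, 0.0], [-0.001, 0.002, -1.0]]
force: [-0.8, -0.6, -0.4]
grip_width: 0.0598
```

```bash
python3 go.py .513 .2782 .18 -74.8
python3 - <<'E'
from h import *
s=snapshot("wrist"); cv2.imwrite("pics/w1.png",s["img"]); pickle.dump(s,open("w1.pkl","wb"))
print(s["intrinsics"],-s["R"].T@s["t"],s["R"])
s=snapshot("scene"); cv2.imwrite("pics/s1.png",s["img"][190:320,340:460].repeat(4,0).repeat(4,1)); pickle.dump(s,open("s1.pkl","wb"))
E
```

```text
t 3.67 pos [0.5115 0.279  0.1789] tilt [-1.8e-03  4.0e-04 -1.0e+00] yaw -74.58 w 0.0598 F [-0.8 -0.6 -0.4]
delta tool [ 1.1 -1.2 -1.1] n 2.0
rotvec [0.0016 0.0009 0.0039]
[[325.1922621    0.         282.10027467]
 [  0.         325.1922621  211.18564244]
 [  0.           0.           1.        ]] [0.58127702 0.29778307 0.3051096 ] [[ 2.66095629e-01 -9.63946448e-01 -6.01202275e-04]
 [-9.23174243e-01 -2.55019911e-01  2.87600699e-01]
 [-2.77384991e-01 -7.59742746e-02 -9.57750216e-01]]
```

View pics/w1.png

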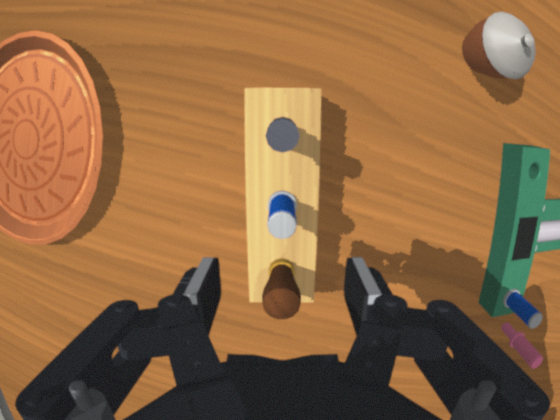

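The wrist view shows the pin's cap at (282,228), midway between the fingers (columns ~205 and ~360). The punch is at (282,133), the graver at (282,290) and the holder's socket at about (534,170).

```bash
cat >> h.py <<'E'
def wray(s,u,v,z):
    K=s["intrinsics"];x=u-K[0,2];y=v-K[1,2];r=np.hypot(x,y);th=r/K[0,0]
    c=np.array([np.sin(th)*x/r,np.sin(th)*y/r,np.cos(th)]); d=s["R"].T@c;o=-s["R"].T@s["t"]
    return o+d*(z-o[2])/d[2]
def wproj(s,X):
    K=s["intrinsics"];c=s["R"]@np.asarray(X)+s["t"];h=np.hypot(c[0],c[1]);th=np.arctan2(h,c[2])
    return np.array([K[0,2]+K[0,0]*th*c[0]/h,K[1,2]+K[0,0]*th*c[1]/h])
E
python3 - <<'E'
from h import *
s=pickle.load(open("w1.pkl","rb"))
a=cv2.resize(s["img"][180:250,240:325],None,fx=6,fy=6,interpolation=cv2.INTER_CUBIC)
b=cv2.resize(s["img"][130:215,490:560],None,fx=5,fy=5,interpolation=cv2.INTER_CUBIC)
cv2.imwrite("pics/w1a.png",a);cv2.imwrite("pics/w1b.png",b)
print(wproj(s,[.5128,.2784,.099]),wproj(s,[.6178,.0336,.036]))
E
```

```text
[282.97552574 224.43564997] [534.35409343 169.47570221]
```

View pics/w1a.png

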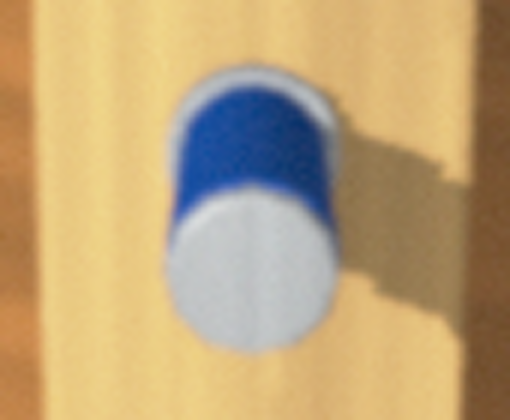

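View pics/w1b.png

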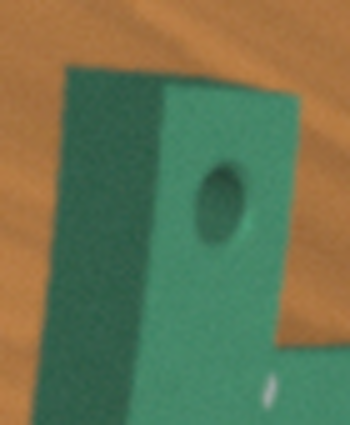

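```bash
python3 - <<'E'
from h import *
s=pickle.load(open("w1.pkl","rb"))
print(wray(s,281.6,224.4,.099), wray(s,490+219/5-.4,130+203/5-.4,.036))
E
python3 go.py .5125 .2785 .075 -74.8
```

```text
[0.51257885 0.2792955  0.099     ] [0.61660609 0.03470128 0.036     ]
t 3.77 pos [0.5122 0.2759 0.1802] tilt [-4.e-04 -9.e-04 -1.e+00] yaw -74.79 w 0.0599 F [-0.1 -0.3  0.7]
delta tool [ -2.5  -1.  105.2] n 105.3
rotvec [ 0.0006 -0.0007  0.0002]
```

Call:
play_rows --rows '[{"dx": -3,"dy": -1,"dz": 20,"ax": 0,"ay": 0,"az": 0,"claw": 60},{"dx": 0,"dy": 0,"dz": 30,"ax": 0,"ay": 0,"az": 0,"claw": 60},{"dx": 0,"dy": 0,"dz": 30,"ax": 0,"ay": 0,"az": 0,"claw": 60},{"dx": 0,"dy": 0,"dz": 25,"ax": 0,"ay": 0,"az": 0,"claw": 60},{"dx": 0,"dy": 0,"dz": 0,"ax": 0,"ay": 0,"az": 0,"claw": 60},{"dx": 0,"dy": 0,"dz": 0,"ax": 0,"ay": 0,"az": 0,"claw": 60}]'

```text
time_s: 4.53
tool_pos: [0.5134, 0.2792, 0.0767]
tool_rot: [[0.261, -0.965, 0.002], [-0.965, -0.261, 0.001], [-0.0, -0.002, -1.0]]
force: [0.2, 0.2, -0.3]
grip_width: 0.0599
```

```bash
python3 go.py .5126 .2790 .075 -74.8
```

```text
t 4.53 pos [0.5134 0.2792 0.0767] tilt [ 1.7e-03  6.0e-04 -1.0e+00] yaw -74.85 w 0.0599 F [ 0.2  0.2 -0.3]
delta tool [-0.   0.9  1.7] n 1.9
rotvec [-0.0018  0.0001 -0.0009]
```

Call:
play_rows --rows '[{"dx": 0,"dy": 0.8,"dz": 0,"ax": 0,"ay": 0,"az": 0,"claw": 30},{"dx": 0,"dy": 0,"dz": 0,"ax": 0,"ay": 0,"az": 0,"claw": 10},{"dx": 0,"dy": 0,"dz": 0,"ax": 0,"ay": 0,"az": 0,"claw": 10},{"dx": 0,"dy": 0,"dz": 0,"ax": 0,"ay": 0,"az": 0,"claw": 10},{"dx": 0,"dy": 0,"dz": 0,"ax": 0,"ay": 0,"az": 0,"claw": 10}]' --grip_force 60

```text
time_s: 5.15
tool_pos: [0.5121, 0.2796, 0.0763]
tool_rot: [[0.262, -0.965, 0.001], [-0.965, -0.262, 0.001], [-0.0, -0.001, -1.0]]
force: [-1.4, -0.3, 6.4]
grip_width: 0.0186
```

```bash
python3 go.py .5126 .2790 .13 -74.8
```

```text
t 5.15 pos [0.5121 0.2796 0.0763] tilt [ 1.1e-03  5.0e-04 -1.0e+00] yaw -74.78 w 0.0186 F [-1.4 -0.3  6.4]
delta tool [  0.7  -0.3 -53.7] n 53.7
rotvec [-0.0012  0.0002  0.0003]
```

Call:
play_rows --rows '[{"dx": 0,"dy": 0,"dz": -6,"ax": 0,"ay": 0,"az": 0,"claw": 10},{"dx": 0,"dy": 0,"dz": -16,"ax": 0,"ay": 0,"az": 0,"claw": 10},{"dx": 0,"dy": 0,"dz": -20,"ax": 0,"ay": 0,"az": 0,"claw": 10},{"dx": 0,"dy": 0,"dz": -25,"ax": 0,"ay": 0,"az": 0,"claw": 10},{"dx": 0,"dy": 0,"dz": -25,"ax": 0,"ay": 0,"az": 0,"claw": 10},{"dx": 0,"dy": 0,"dz": -12,"ax": 0,"ay": 0,"az": 0,"claw": 10}]'

```text
time_s: 5.9
tool_pos: [0.5124, 0.2797, 0.1815]
tool_rot: [[0.262, -0.965, 0.002], [-0.965, -0.262, 0.001], [-0.001, -0.003, -1.0]]
force: [-0.1, -0.2, -0.7]
grip_width: 0.0186
```

```bash
python3 go.py .6174 .0340 .18 -74.8
python3 - <<'E'
from h import *
top=pickle.load(open("top0.pkl","rb")); print("cup",rayz(top,236,141,.06))
E
```

```text
t 5.9 pos [0.5124 0.2797 0.1815] tilt [ 0.0025  0.0014 -1.    ] yaw -74.79 w 0.0186 F [-0.1 -0.2 -0.7]
delta tool [264.7 -36.8   1.4] n 267.2
rotvec [-0.0027  0.0007  0.0002]
cup [0.71133547 0.12294787 0.06      ]
```

Call:
play_rows --rows '[{"dx": 30,"dy": -4,"dz": 0,"ax": 0,"ay": 0,"az": 0,"claw": 10},{"dx": 50,"dy": -7,"dz": 0,"ax": 0,"ay": 0,"az": 0,"claw": 10},{"dx": 55,"dy": -8,"dz": 0,"ax": 0,"ay": 0,"az": 0,"claw": 10},{"dx": 55,"dy": -8,"dz": 0,"ax": 0,"ay": 0,"az": 0,"claw": 10},{"dx": 45,"dy": -6,"dz": 0,"ax": 0,"ay": 0,"az": 0,"claw": 10},{"dx": 29,"dy": -4,"dz": 10,"ax": 0,"ay": 0,"az": 0,"claw": 10},{"dx": 0,"dy": 0,"dz": 10,"ax": 0,"ay": 0,"az": 0,"claw": 10},{"dx": 0,"dy": 0,"dz": 0,"ax": 0,"ay": 0,"az": 0,"claw": 10}]'

```text
time_s: 6.9
tool_pos: [0.6154, 0.0354, 0.1583]
tool_rot: [[0.263, -0.965, -0.003], [-0.965, -0.263, 0.001], [-0.002, 0.003, -1.0]]
force: [-0.7, 0.5, -0.2]
grip_width: 0.0185
```

```bash
python3 go.py .6174 .0340 .15 -74.8
python3 - <<'E'
from h import *
o=[]
for n in ["wrist","scene","top"]:
    s=snapshot(n); pickle.dump(s,open(n+"2.pkl","wb")); o.append(s)
w,sc,tp=o
X=[.6174,.034,.036]
u,v=proj(sc,X).astype(int);print("scene",proj(sc,X)); cv2.imwrite("pics/s2.png",cv2.resize(sc["img"][v-70:v+30,u-60:u+60],None,fx=6,fy=6,interpolation=cv2.INTER_CUBIC)); print(u-60,v-70)
print("wrist",wproj(w,X)); cv2.imwrite("pics/w2.png",w["img"])
print("top",proj(tp,X)); cv2.imwrite("pics/t2.png",cv2.resize(tp["img"][140:240,220:340],None,fx=6,fy=6,interpolation=cv2.INTER_CUBIC))
E
```

```text
t 6.9 pos [0.6154 0.0354 0.1583] tilt [-3.e-03  8.e-04 -1.e+00] yaw -74.74 w 0.0185 F [-0.7  0.5 -0.2]
delta tool [ 1.9 -1.6  8.2] n 8.6
rotvec [0.0027 0.0016 0.001 ]
scene [263.44904128 226.27596616]
203 156
wrist [284.22574434 206.32845575]
top [278.80159871 188.32318365]
```

View pics/w2.png

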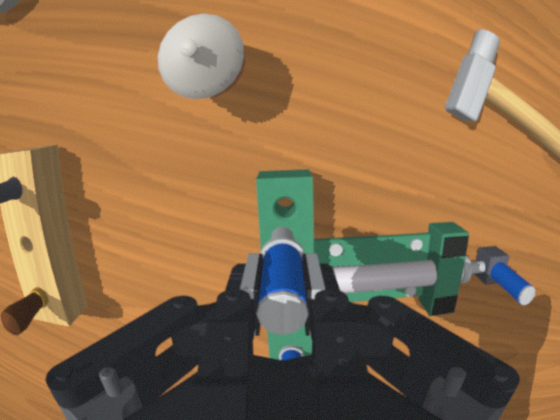

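View pics/s2.png

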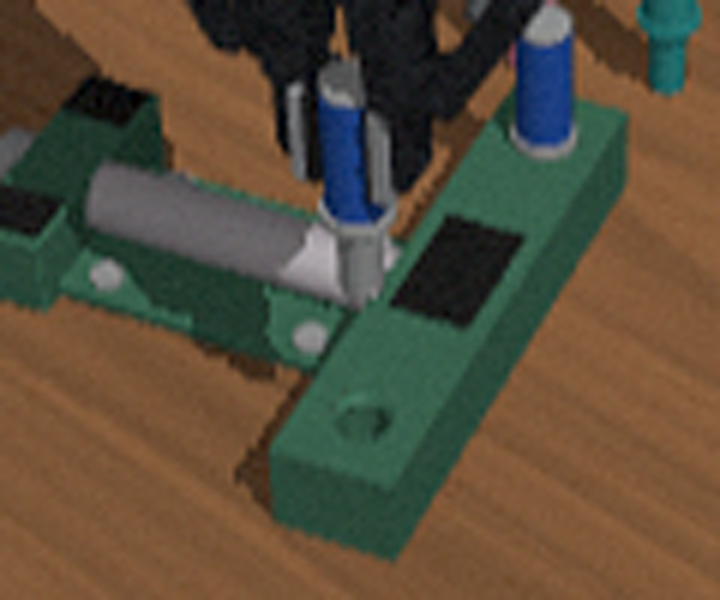

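The wrist view shows the pin held upright (cap (283,310), tip about (283,235)) and the empty socket at (284,206), within 1 px of the prediction. The scene view agrees.

Run:
```python
from h import *
w=pickle.load(open("wrist2.pkl","rb"));sc=pickle.load(open("scene2.pkl","rb"))
st=read_state();print(st["time_s"],np.round(st["tool_pos"],4))
p=np.array([.6154,.0354])
for z in (.094,.127,.131,.181): print(z,"w",wproj(w,[*p,z]).round(1),"sc",((proj(sc,[*p,z])-[203,156])*6).round(0))
im=cv2.resize(w["img"][190:345,235:335],None,fx=5,fy=5,interpolation=cv2.INTER_CUBIC);cv2.imwrite("pics/w2c.png",im[:600])
cam=-w["R"].T@w["t"];print(cam)
```

```text
7.05 [0.6165 0.0362 0.1596]
0.094 w [281.7 234.2] sc [362. 293.]
0.127 w [281.5 256.2] sc [358. 216.]
0.131 w [281.5 259.4] sc [357. 206.]
0.181 w [281.1 314.7] sc [350.  81.]
[0.68538565 0.05396289 0.28437463]
```

View pics/w2c.png

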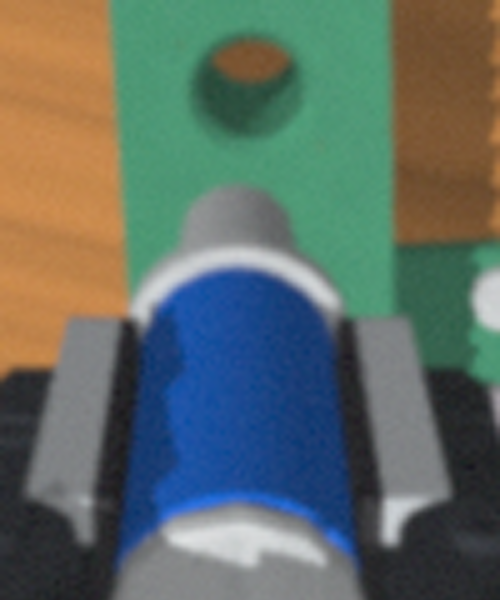

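```bash
python3 - <<'E'
from h import *
w=pickle.load(open("wrist2.pkl","rb"));sc=pickle.load(open("scene2.pkl","rb"))
S=wray(w,283.8,206.6,.036);print("socket wrist",S)
print("scene sock",rayz(sc,203+362/6-.4,156+420/6-.4,.036))
C=wray(w,282.3,256.2,.127);print("collar centre lateral",C, (w["R"]@(C-[.6154,.0354,.127]))*1000)
t=w["R"].T@np.array([1,0,0]);print(t)
E
python3 go.py .6174 .0342 .110 -74.8
```

```text
socket wrist [0.61709452 0.03426681 0.036     ]
scene sock [0.61673051 0.03198069 0.036     ]
collar centre lateral [0.61550684 0.03500002 0.127     ] [4.14001211e-01 2.27311011e-03 1.20022803e-04]
[ 0.263224   -0.96473386 -0.00130713]
t 7.05 pos [0.6165 0.0362 0.1596] tilt [ 1.e-04  9.e-04 -1.e+00] yaw -74.65 w 0.0188 F [-0.5  0.4 -0.8]
delta tool [ 2.2 -0.3 49.6] n 49.7
rotvec [-0.0004  0.0008  0.0026]
```

Call:
play_rows --rows '[{"dx": 2.2,"dy": -0.3,"dz": 20,"ax": 0,"ay": 0,"az": 0,"claw": 10},{"dx": 0,"dy": 0,"dz": 20,"ax": 0,"ay": 0,"az": 0,"claw": 10},{"dx": 0,"dy": 0,"dz": 12,"ax": 0,"ay": 0,"az": 0,"claw": 10},{"dx": 0,"dy": 0,"dz": 0,"ax": 0,"ay": 0,"az": 0,"claw": 10},{"dx": 0,"dy": 0,"dz": 0,"ax": 0,"ay": 0,"az": 0,"claw": 10},{"dx": 0,"dy": 0,"dz": 0,"ax": 0,"ay": 0,"az": 0,"claw": 10}]'

```text
time_s: 7.8
tool_pos: [0.6182, 0.0324, 0.1082]
tool_rot: [[0.262, -0.965, 0.002], [-0.965, -0.262, 0.0], [0.0, -0.002, -1.0]]
force: [0.0, 1.2, -1.0]
grip_width: 0.0185
```

```bash
python3 go.py .617 .0339 .110 -74.8
python3 - <<'E'
from h import *
o=[]
for n in ["wrist","scene"]:
    st=read_state();print(st["time_s"],np.round(st["tool_pos"],4))
    s=snapshot(n); pickle.dump(s,open(n+"3.pkl","wb")); o.append(s)
w,sc=o
a=cv2.resize(w["img"][180:260,235:335],None,fx=4,fy=4,interpolation=cv2.INTER_CUBIC)
b=cv2.resize(sc["img"][170:250,213:313],None,fx=4,fy=4,interpolation=cv2.INTER_CUBIC)
cv2.imwrite("pics/c3.png",cv2.hconcat([a,b]))
X=[.617,.0336,.036];print(wproj(w,X),proj(sc,X))
E
python3 go.py .617 .0339 .110 -74.8
```

```text
t 7.8 pos [0.6182 0.0324 0.1082] tilt [ 1.6e-03  1.0e-04 -1.0e+00] yaw -74.79 w 0.0185 F [ 0.   1.2 -1. ]
delta tool [-1.8  0.7 -1.8] n 2.6
rotvec [-0.0015 -0.0003  0.0003]
7.8 [0.6182 0.0324 0.1082]
7.85 [0.6181 0.0323 0.1081]
[279.1716238  231.42483819] [263.44028554 226.06703326]
t 7.9 pos [0.618  0.0323 0.108 ] tilt [ 1.1e-03  1.0e-04 -1.0e+00] yaw -74.79 w 0.0185 F [ 0.2  0.1 -0.7]
delta tool [-1.8  0.5 -2. ] n 2.8
rotvec [-0.0011 -0.0002  0.0001]
```

View pics/c3.png

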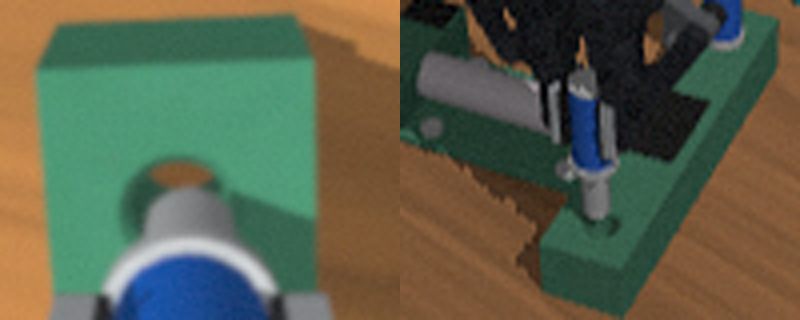

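The wrist crop shows the shank about 3 px (≈1.9 mm) right of the socket's centre. The measured pose says the same, so I'll correct and look again.

Call:
play_rows --rows '[{"dx": -1.8,"dy": 0.5,"dz": 0,"ax": 0,"ay": 0,"az": 0,"claw": 10},{"dx": 0,"dy": 0,"dz": 3,"ax": 0,"ay": 0,"az": 0,"claw": 10},{"dx": 0,"dy": 0,"dz": 0,"ax": 0,"ay": 0,"az": 0,"claw": 10},{"dx": 0,"dy": 0,"dz": 0,"ax": 0,"ay": 0,"az": 0,"claw": 10}]'

```text
time_s: 8.4
tool_pos: [0.6166, 0.0339, 0.1042]
tool_rot: [[0.262, -0.965, -0.0], [-0.965, -0.262, -0.0], [-0.0, 0.0, -1.0]]
force: [-0.3, -0.3, -1.8]
grip_width: 0.0188
```

```bash
python3 - <<'E'
from h import *
o=[]
for n in ["wrist","scene"]:
    s=snapshot(n); pickle.dump(s,open(n+"4.pkl","wb")); o.append(s)
w,sc=o
a=cv2.resize(w["img"][190:260,245:315],None,fx=5.5,fy=5.5,interpolation=cv2.INTER_CUBIC)
b=cv2.resize(sc["img"][180:250,228:298],None,fx=5.5,fy=5.5,interpolation=cv2.INTER_CUBIC)
cv2.imwrite("pics/c4.png",cv2.hconcat([a,b]))
E
python3 go.py .617 .0339 .110 -74.8
```

```text
t 8.5 pos [0.6167 0.0339 0.1043] tilt [ 0.  0. -1.] yaw -74.79 w 0.0187 F [ 0.2 -0.3 -0.5]
delta tool [ 0.1 -0.3 -5.7] n 5.7
rotvec [-0.      0.      0.0001]
```

View pics/c4.png

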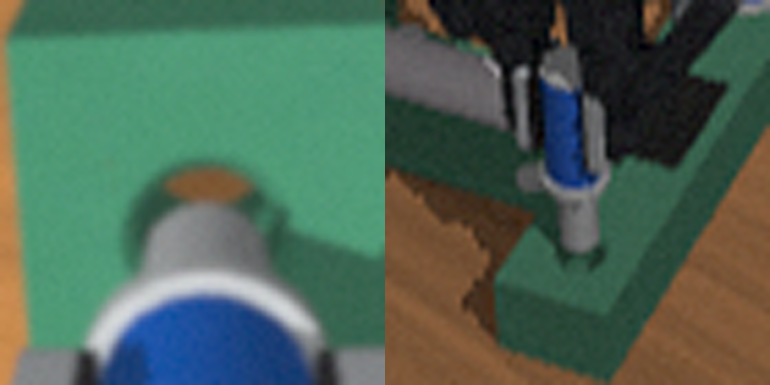

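The shank is now centred over the socket in both views. I'll lower it gently.

Call:
play_rows --rows '[{"dx": 0,"dy": 0,"dz": 4,"ax": 0,"ay": 0,"az": 0,"claw": 10},{"dx": 0,"dy": 0,"dz": 4,"ax": 0,"ay": 0,"az": 0,"claw": 10},{"dx": 0,"dy": 0,"dz": 4,"ax": 0,"ay": 0,"az": 0,"claw": 10},{"dx": 0,"dy": 0,"dz": 0,"ax": 0,"ay": 0,"az": 0,"claw": 10}]'

```text
time_s: 9.0
tool_pos: [0.6163, 0.0339, 0.0918]
tool_rot: [[0.262, -0.965, -0.001], [-0.965, -0.262, -0.0], [-0.0, 0.001, -1.0]]
force: [-0.4, 0.0, -0.4]
grip_width: 0.0189
```

No force yet and the tip is about 8 mm in, so I'll keep going.

Call:
play_rows --rows '[{"dx": 0,"dy": 0,"dz": 5,"ax": 0,"ay": 0,"az": 0,"claw": 10},{"dx": 0,"dy": 0,"dz": 5,"ax": 0,"ay": 0,"az": 0,"claw": 10},{"dx": 0,"dy": 0,"dz": 5,"ax": 0,"ay": 0,"az": 0,"claw": 10},{"dx": 0,"dy": 0,"dz": 5,"ax": 0,"ay": 0,"az": 0,"claw": 10},{"dx": 0,"dy": 0,"dz": 0,"ax": 0,"ay": 0,"az": 0,"claw": 10}]'

```text
time_s: 9.62
tool_pos: [0.6162, 0.0339, 0.0718]
tool_rot: [[0.262, -0.965, -0.001], [-0.965, -0.262, -0.0], [-0.0, 0.001, -1.0]]
force: [-0.1, 0.1, -2.2]
grip_width: 0.0188
```

```bash
python3 go.py .617 .0339 .0673 -74.8
```

```text
t 9.62 pos [0.6162 0.0339 0.0718] tilt [-1.e-03 -1.e-04 -1.e+00] yaw -74.79 w 0.0188 F [-0.1  0.1 -2.2]
delta tool [ 0.2 -0.7  4.5] n 4.5
rotvec [0.001  0.0002 0.0002]
```

Call:
play_rows --rows '[{"dx": 0,"dy": 0,"dz": 2,"ax": 0,"ay": 0,"az": 0,"claw": 10},{"dx": 0,"dy": 0,"dz": 1.5,"ax": 0,"ay": 0,"az": 0,"claw": 10},{"dx": 0,"dy": 0,"dz": 1.5,"ax": 0,"ay": 0,"az": 0,"claw": 10},{"dx": 0,"dy": 0,"dz": 0,"ax": 0,"ay": 0,"az": 0,"claw": 10}]'

```text
time_s: 10.12
tool_pos: [0.6167, 0.0339, 0.0674]
tool_rot: [[0.262, -0.965, 0.0], [-0.965, -0.262, 0.0], [0.0, -0.0, -1.0]]
force: [-0.2, -0.2, -0.3]
grip_width: 0.0189
```

Call:
play_rows --rows '[{"dx": 0,"dy": 0,"dz": 1,"ax": 0,"ay": 0,"az": 0,"claw": 10},{"dx": 0,"dy": 0,"dz": 1,"ax": 0,"ay": 0,"az": 0,"claw": 10},{"dx": 0,"dy": 0,"dz": 0,"ax": 0,"ay": 0,"az": 0,"claw": 10}]'

```text
time_s: 10.5
tool_pos: [0.6168, 0.0339, 0.0673]
tool_rot: [[0.262, -0.965, 0.001], [-0.965, -0.262, -0.0], [0.0, -0.001, -1.0]]
force: [-4.6, 0.3, 13.2]
grip_width: 0.0183
```

The pin stops at TCP z = 0.0673, exactly the expected home height, with 13 N of contact. I'll check by camera, then release.

Call:
play_rows --rows '[{"dx": 0,"dy": 0,"dz": -1,"ax": 0,"ay": 0,"az": 0,"claw": 60},{"dx": 0,"dy": 0,"dz": 0,"ax": 0,"ay": 0,"az": 0,"claw": 60},{"dx": 0,"dy": 0,"dz": 0,"ax": 0,"ay": 0,"az": 0,"claw": 60}]'

```text
time_s: 10.88
tool_pos: [0.6166, 0.0339, 0.0661]
tool_rot: [[0.262, -0.965, -0.0], [-0.965, -0.262, -0.0], [-0.0, 0.0, -1.0]]
force: [-0.0, 0.2, -0.1]
grip_width: 0.0599
```

```bash
python3 go.py .617 .0339 .18 -74.8
python3 - <<'E'
from h import *
w=snapshot("wrist");sc=snapshot("scene");print(w["img"].shape)
a=cv2.resize(w["img"][180:350,190:380],None,fx=2.4,fy=2.4,interpolation=cv2.INTER_CUBIC)
b=cv2.resize(sc["img"][160:262,213:333],None,fx=3.0,fy=4,interpolation=cv2.INTER_CUBIC)
cv2.imwrite("pics/c5.png",cv2.hconcat([a[:408],b[:408]])[:, :800])
E
```

```text
t 10.88 pos [0.6166 0.0339 0.0661] tilt [-2.e-04 -0.e+00 -1.e+00] yaw -74.79 w 0.0599 F [-0.   0.2 -0.1]
delta tool [ 1.000e-01 -4.000e-01 -1.139e+02] n 113.9
rotvec [0.0002 0.     0.0002]
(420, 560, 3)
```

View pics/c5.png

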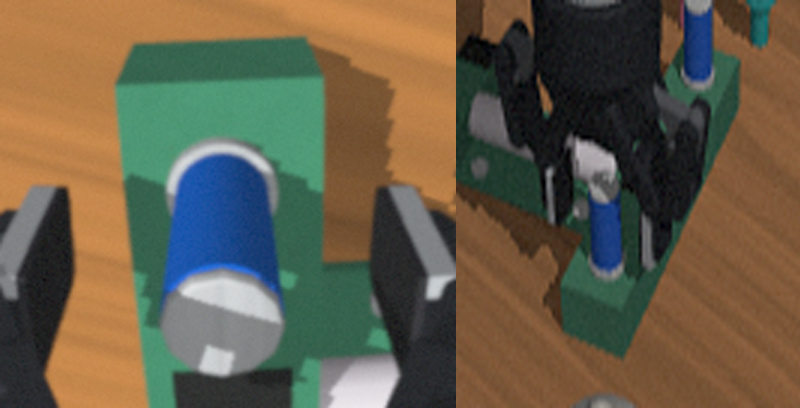

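The pin stands home with its collar flat on the crossbar and the fingers are clear. Next I'll retract upwards and turn for the jaw.

Call:
play_rows --rows '[{"dx": 0,"dy": 0,"dz": -20,"ax": 0,"ay": 0,"az": 0,"claw": 60},{"dx": 0,"dy": 0,"dz": -45,"ax": 0,"ay": 0,"az": 0,"claw": 60},{"dx": 0,"dy": 0,"dz": -45,"ax": 0,"ay": 0,"az": 0,"claw": 60},{"dx": 0,"dy": 0,"dz": -10,"ax": 0,"ay": 0,"az": -0.1,"claw": 60},{"dx": 0,"dy": 0,"dz": 0,"ax": 0,"ay": 0,"az": -0.18,"claw": 60},{"dx": 0,"dy": 0,"dz": 0,"ax": 0,"ay": 0,"az": -0.18,"claw": 60},{"dx": 0,"dy": 0,"dz": 0,"ax": 0,"ay": 0,"az": -0.18,"claw": 60},{"dx": 0,"dy": 0,"dz": 0,"ax": 0,"ay": 0,"az": -0.18,"claw": 60}]'

```text
time_s: 11.98
tool_pos: [0.6169, 0.0337, 0.1879]
tool_rot: [[0.887, -0.461, 0.002], [-0.461, -0.887, -0.001], [0.002, -0.0, -1.0]]
force: [-0.1, -0.1, -1.2]
grip_width: 0.0603
```

Call:
play_rows --rows '[{"dx": 0,"dy": 0,"dz": 0,"ax": 0,"ay": 0,"az": -0.18,"claw": 60},{"dx": 0,"dy": 0,"dz": 0,"ax": 0,"ay": 0,"az": -0.18,"claw": 60},{"dx": 0,"dy": 0,"dz": 0,"ax": 0,"ay": 0,"az": -0.18,"claw": 60},{"dx": 0,"dy": 0,"dz": 0,"ax": 0,"ay": 0,"az": -0.18,"claw": 60},{"dx": 0,"dy": 0,"dz": 0,"ax": 0,"ay": 0,"az": -0.076,"claw": 60},{"dx": 0,"dy": 0,"dz": 0,"ax": 0,"ay": 0,"az": 0,"claw": 60}]'

```text
time_s: 12.72
tool_pos: [0.6169, 0.0334, 0.1874]
tool_rot: [[0.953, 0.304, 0.001], [0.304, -0.953, -0.0], [0.001, 0.001, -1.0]]
force: [-0.3, 0.1, 0.9]
grip_width: 0.0605
```

```bash
python3 go.py .6112 -.1939 .17 17.8
python3 - <<'E'
from h import *
w=snapshot("wrist"); pickle.dump(w,open("wrist6.pkl","wb")); cv2.imwrite("pics/w6.png",w["img"])
print(wproj(w,[.6168,.0337,.09]),wproj(w,[.6112,-.1939,.088]))
E
```

```text
t 12.72 pos [0.6169 0.0334 0.1874] tilt [ 1.3e-03 -5.0e-04 -1.0e+00] yaw 17.72 w 0.0605 F [-0.3  0.1  0.9]
delta tool [-74.6 214.8  17.5] n 228.1
rotvec [ 0.0008 -0.001  -0.0015]
[282.95441632 218.16508187] [212.90080224 408.06543791]
```

View pics/w6.png

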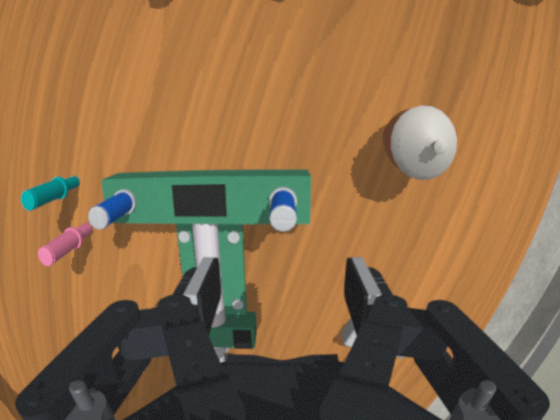

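The placed pin's cap is at (283,219), exactly where predicted, and the seated pin is undisturbed at (100,214). Moving above the jaw post.

Call:
play_rows --rows '[{"dx": -10,"dy": 30,"dz": 0,"ax": 0,"ay": 0,"az": 0,"claw": 60},{"dx": -18,"dy": 52,"dz": 0,"ax": 0,"ay": 0,"az": 0,"claw": 60},{"dx": -18,"dy": 52,"dz": 0,"ax": 0,"ay": 0,"az": 0,"claw": 60},{"dx": -18,"dy": 50,"dz": 8,"ax": 0,"ay": 0,"az": 0,"claw": 60},{"dx": -10.6,"dy": 31,"dz": 10,"ax": 0,"ay": 0,"az": 0,"claw": 60},{"dx": 0,"dy": 0,"dz": 0,"ax": 0,"ay": 0,"az": 0,"claw": 60},{"dx": 0,"dy": 0,"dz": 0,"ax": 0,"ay": 0,"az": 0,"claw": 60}]'

```text
time_s: 13.65
tool_pos: [0.6117, -0.1922, 0.1689]
tool_rot: [[0.952, 0.306, 0.001], [0.306, -0.952, 0.001], [0.001, -0.001, -1.0]]
force: [0.7, 0.3, -0.1]
grip_width: 0.0599
```

```bash
python3 go.py .6112 -.1939 .060 17.8
python3 - <<'E'
from h import *
w=snapshot("wrist"); pickle.dump(w,open("wrist7.pkl","wb")); cv2.imwrite("pics/w7.png",w["img"])
sc=snapshot("scene");cv2.imwrite("pics/s7.png",cv2.resize(sc["img"][100:280,110:330],None,fx=3,fy=3))
print(wproj(w,[.6112,-.1939,.088]))
E
```

```text
t 13.65 pos [ 0.6117 -0.1922  0.1689] tilt [ 8.e-04  1.e-03 -1.e+00] yaw 17.82 w 0.0599 F [ 0.7  0.3 -0.1]
delta tool [ -1.1   1.6 108.9] n 108.9
rotvec [-0.0007 -0.0011  0.0003]
[281.62250504 228.34749605]
```

View pics/w7.png

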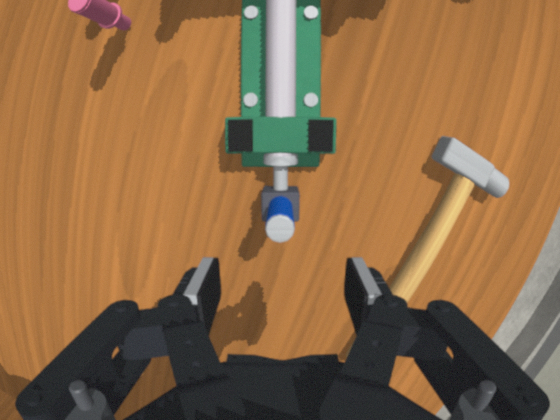

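View pics/s7.png

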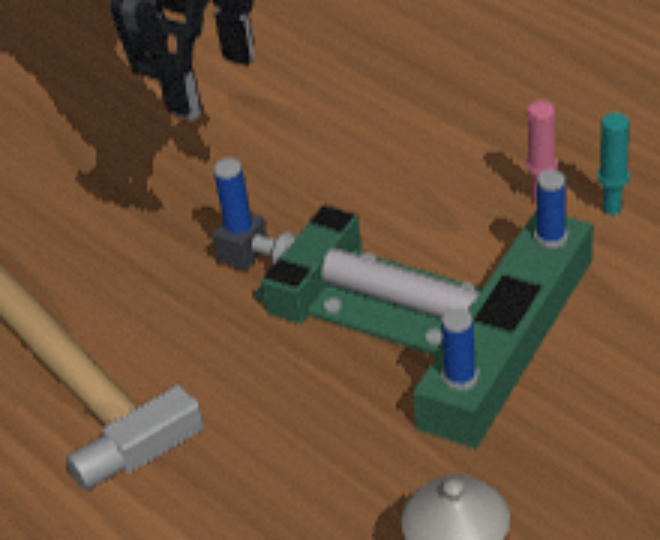

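Both pins stand home. The jaw post's cap is at (280,228) in the wrist view, about 1 mm left of the estimate.

Call:
play_rows --rows '[{"dx": -1.8,"dy": 1.6,"dz": 25,"ax": 0,"ay": 0,"az": 0,"claw": 60},{"dx": 0,"dy": 0,"dz": 35,"ax": 0,"ay": 0,"az": 0,"claw": 60},{"dx": 0,"dy": 0,"dz": 30,"ax": 0,"ay": 0,"az": 0,"claw": 60},{"dx": 0,"dy": 0,"dz": 19,"ax": 0,"ay": 0,"az": 0,"claw": 60},{"dx": 0,"dy": 0,"dz": 0,"ax": 0,"ay": 0,"az": 0,"claw": 60},{"dx": 0,"dy": 0,"dz": 0,"ax": 0,"ay": 0,"az": 0,"claw": 60}]'

```text
time_s: 14.5
tool_pos: [0.6112, -0.1954, 0.0605]
tool_rot: [[0.952, 0.306, 0.002], [0.306, -0.952, -0.0], [0.002, 0.001, -1.0]]
force: [0.3, -1.0, -0.9]
grip_width: 0.0599
```

```bash
python3 go.py .6105 -.1940 .060 17.8
python3 - <<'E'
from h import *
w=snapshot("wrist"); pickle.dump(w,open("wrist8.pkl","wb")); cv2.imwrite("pics/w8.png",w["img"])
E
```

```text
t 14.5 pos [ 0.6112 -0.1954  0.0605] tilt [ 2.1e-03 -2.0e-04 -1.0e+00] yaw 17.83 w 0.0599 F [ 0.3 -1.  -0.9]
delta tool [-0.2 -1.5  0.5] n 1.6
rotvec [ 0.0009 -0.0019  0.0004]
```

View pics/w8.png

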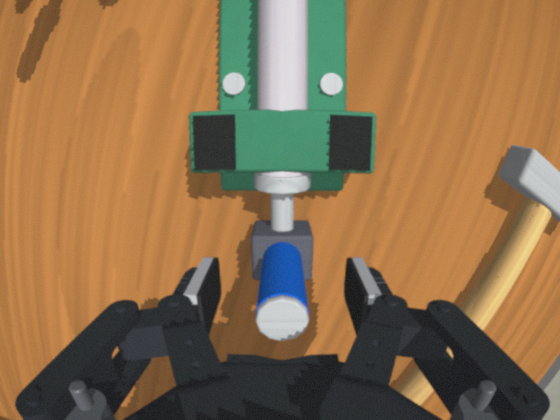

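The post is centred between the fingers (cap (283,315)). Correcting 1.5 mm in y and closing on it.

Call:
play_rows --rows '[{"dx": 0,"dy": -1.5,"dz": 0,"ax": 0,"ay": 0,"az": 0,"claw": 60},{"dx": 0,"dy": 0,"dz": 0,"ax": 0,"ay": 0,"az": 0,"claw": 30},{"dx": 0,"dy": 0,"dz": 0,"ax": 0,"ay": 0,"az": 0,"claw": 5},{"dx": 0,"dy": 0,"dz": 0,"ax": 0,"ay": 0,"az": 0,"claw": 5},{"dx": 0,"dy": 0,"dz": 0,"ax": 0,"ay": 0,"az": 0,"claw": 5},{"dx": 0,"dy": 0,"dz": 0,"ax": 0,"ay": 0,"az": 0,"claw": 5}]' --grip_force 80

```text
time_s: 15.3
tool_pos: [0.6106, -0.1941, 0.0599]
tool_rot: [[0.952, 0.306, 0.002], [0.306, -0.952, 0.0], [0.002, 0.001, -1.0]]
force: [1.8, 0.7, 3.7]
grip_width: 0.0182
```

```bash
python3 go.py .6105 -.1940 .060 17.8
python3 - <<'E'
from h import *
w=snapshot("wrist"); pickle.dump(w,open("wrist9.pkl","wb")); cv2.imwrite("pics/w9.png",cv2.resize(w["img"][100:340,180:400],None,fx=2.5,fy=2.5,interpolation=cv2.INTER_CUBIC))
E
```

```text
t 15.3 pos [ 0.6106 -0.1941  0.0599] tilt [ 2.e-03  1.e-04 -1.e+00] yaw 17.81 w 0.0182 F [1.8 0.7 3.7]
delta tool [-0.1 -0.1 -0.1] n 0.2
rotvec [ 0.0006 -0.002   0.0001]
```

View pics/w9.png

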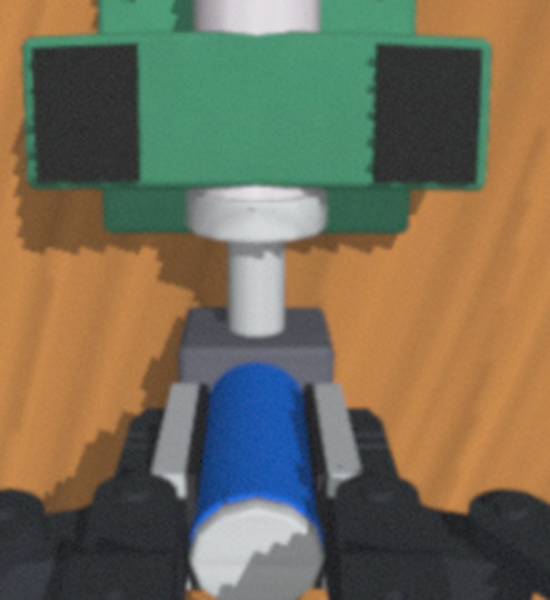

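Call:
play_rows --rows '[{"dx": 0,"dy": 3,"dz": 0,"ax": 0,"ay": 0,"az": 0,"claw": 5},{"dx": 0,"dy": 6,"dz": 0,"ax": 0,"ay": 0,"az": 0,"claw": 5},{"dx": 0,"dy": 8,"dz": 0,"ax": 0,"ay": 0,"az": 0,"claw": 5},{"dx": 0,"dy": 8,"dz": 0,"ax": 0,"ay": 0,"az": 0,"claw": 5},{"dx": 0,"dy": 5,"dz": 0,"ax": 0,"ay": 0,"az": 0,"claw": 5},{"dx": 0,"dy": 0,"dz": 0,"ax": 0,"ay": 0,"az": 0,"claw": 5}]'

```text
time_s: 16.1
tool_pos: [0.6188, -0.2198, 0.0599]
tool_rot: [[0.952, 0.307, -0.001], [0.307, -0.952, 0.004], [0.001, -0.004, -1.0]]
force: [-1.8, 6.0, 9.0]
grip_width: 0.018
```

```bash
cat > chk.py <<'E'
import sys
from h import *
st=read_state();R=np.array(st["tool_rot"]);d=R.T@(np.array(st["tool_pos"])-[.6106,-.1941,.0599])*1000
print("moved tool",d.round(2),"F tool",(R.T@np.array(st["force"])).round(1),"w",st["grip_width"],"yaw",np.degrees(np.arctan2(R[1,0],R[0,0])).round(2),"t",st["time_s"])
w=snapshot("wrist"); n=sys.argv[1]; pickle.dump(w,open(f"wrist{n}.pkl","wb"))
cv2.imwrite(f"pics/w{n}.png",cv2.resize(w["img"][60:300,180:400],None,fx=2.5,fy=2.5,interpolation=cv2.INTER_CUBIC))
E
python3 chk.py 10
```

```text
moved tool [-0.08 26.95 -0.06] F tool [ 0.2 -6.3 -9. ] w 0.017976349190937806 yaw 17.88 t 16.1
```

Call:
play_rows --rows '[{"dx": 0,"dy": 6,"dz": 0,"ax": 0,"ay": 0,"az": 0,"claw": 5},{"dx": 0,"dy": 8,"dz": 0,"ax": 0,"ay": 0,"az": 0,"claw": 5},{"dx": 0,"dy": 6,"dz": 0,"ax": 0,"ay": 0,"az": 0,"claw": 5},{"dx": 0,"dy": 2,"dz": 0,"ax": 0,"ay": 0,"az": 0,"claw": 5},{"dx": 0,"dy": 0,"dz": 0,"ax": 0,"ay": 0,"az": 0,"claw": 5},{"dx": 0,"dy": 0,"dz": 0,"ax": 0,"ay": 0,"az": 0,"claw": 5}]'

```text
time_s: 16.9
tool_pos: [0.625, -0.2393, 0.0599]
tool_rot: [[0.951, 0.308, -0.002], [0.308, -0.951, 0.005], [-0.0, -0.006, -1.0]]
force: [-2.7, 8.7, 9.6]
grip_width: 0.0186
```

```bash
python3 chk.py 11
```

```text
moved tool [-0.19 47.47 -0.22] F tool [ 0.1 -9.2 -9.5] w 0.018557145207544225 yaw 17.92 t 16.9
```

View pics/w11.png

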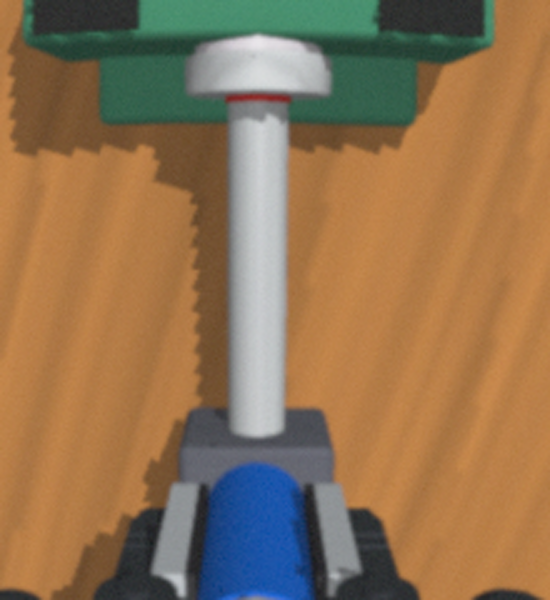

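The ring has just begun to show (red line at (258,98) in the crop) at 47.5 mm pulled, consistent with the stated 46 mm. Pulling about 7.5 mm more.

Call:
play_rows --rows '[{"dx": 0,"dy": 3,"dz": 0,"ax": 0,"ay": 0,"az": 0,"claw": 5},{"dx": 0,"dy": 3,"dz": 0,"ax": 0,"ay": 0,"az": 0,"claw": 5},{"dx": 0,"dy": 2,"dz": 0,"ax": 0,"ay": 0,"az": 0,"claw": 5},{"dx": 0,"dy": 0,"dz": 0,"ax": 0,"ay": 0,"az": 0,"claw": 5},{"dx": 0,"dy": 0,"dz": 0,"ax": 0,"ay": 0,"az": 0,"claw": 5},{"dx": 0,"dy": 0,"dz": 0,"ax": 0,"ay": 0,"az": 0,"claw": 5}]'

```text
time_s: 17.7
tool_pos: [0.6273, -0.2466, 0.0599]
tool_rot: [[0.951, 0.308, -0.002], [0.308, -0.951, 0.006], [-0.0, -0.006, -1.0]]
force: [-3.8, 8.5, 9.9]
grip_width: 0.0182
```

```bash
python3 chk.py 12
python3 - <<'E'
from h import *
sc=snapshot("scene");pickle.dump(sc,open("scene12.pkl","wb"));cv2.imwrite("pics/s12.png",cv2.resize(sc["img"][120:260,140:330],None,fx=4,fy=4,interpolation=cv2.INTER_CUBIC))
E
```

```text
moved tool [-0.25 55.1  -0.31] F tool [-1.  -9.3 -9.8] w 0.018151340752025766 yaw 17.94 t 17.7
```

View pics/w12.png

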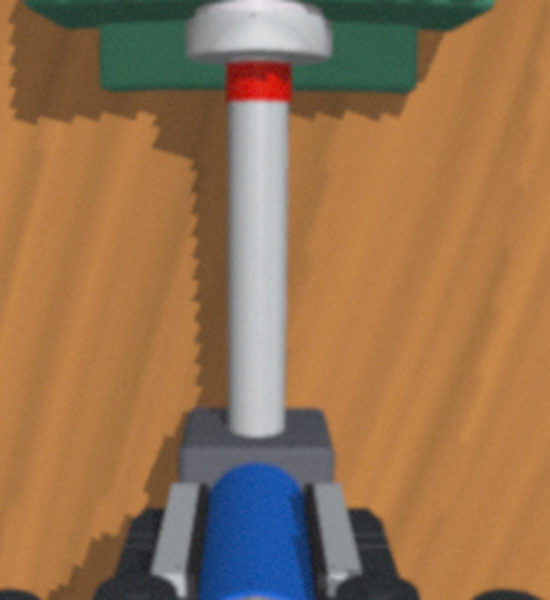

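View pics/s12.png

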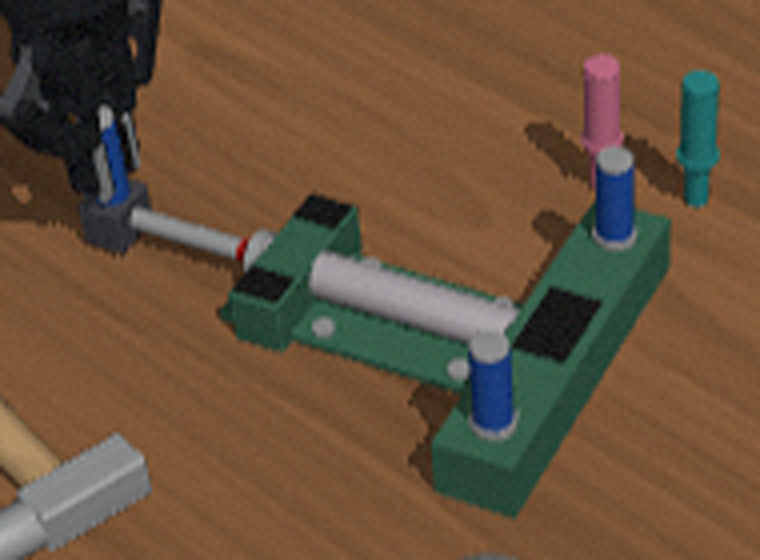

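Run:
```python
from h import *
ex=np.array([-.3057,.9521]);O=np.array([.5760,-.0844])
for n in (11,12):
    w=pickle.load(open(f"wrist{n}.pkl","rb"))
    c=w["img"][60:120,278:289].astype(float).mean(1)
    red=c[:,2]-c[:,1]
    print(n,[(60+i,*c[i].round().astype(int)) for i in range(14,46)])
    f=lambda v:((wray(w,283,v,.027)[:2]-O)@ex*1000).round(2)
    print({v:f(v) for v in (80,82,84,86,88,92,96,100,102)})
    a=cv2.resize(w["img"][60:120,255:315],None,fx=9,fy=9,interpolation=cv2.INTER_CUBIC);cv2.imwrite(f"pics/z{n}.png",a)
```

```text
11 [(74, np.int64(165), np.int64(168), np.int64(158)), (75, np.int64(214), np.int64(210), np.int64(212)), (76, np.int64(227), np.int64(222), np.int64(226)), (77, np.int64(228), np.int64(224), np.int64(228)), (78, np.int64(227), np.int64(223), np.int64(226)), (79, np.int64(220), np.int64(217), np.int64(218)), (80, np.int64(213), np.int64(211), np.int64(210)), (81, np.int64(208), np.int64(206), np.int64(203)), (82, np.int64(205), np.int64(203), np.int64(200)), (83, np.int64(206), np.int64(205), np.int64(201)), (84, np.int64(208), np.int64(207), np.int64(204)), (85, np.int64(210), np.int64(209), np.int64(206)), (86, np.int64(212), np.int64(211), np.int64(208)), (87, np.int64(215), np.int64(214), np.int64(211)), (88, np.int64(216), np.int64(215), np.int64(213)), (89, np.int64(217), np.int64(216), np.int64(213)), (90, np.int64(217), np.int64(216), np.int64(213)), (91, np.int64(217), np.int64(216), np.int64(213)), (92, np.int64(217), np.int64(216), np.int64(213)), (93, np.int64(215), np.int64(214), np.int64(211)), (94, np.int64(210), np.int64(209), np.int64(204)), (95, np.int64(186), np.in
[... 1880 characters left out ...]
4(31), np.int64(213)), (97, np.int64(20), np.int64(29), np.int64(212)), (98, np.int64(25), np.int64(33), np.int64(212)), (99, np.int64(71), np.int64(74), np.int64(210)), (100, np.int64(138), np.int64(138), np.int64(202)), (101, np.int64(184), np.int64(183), np.int64(196)), (102, np.int64(198), np.int64(196), np.int64(195)), (103, np.int64(200), np.int64(197), np.int64(195)), (104, np.int64(199), np.int64(198), np.int64(195)), (105, np.int64(200), np.int64(198), np.int64(195))]
{80: np.float64(-79.29), 82: np.float64(-80.28), 84: np.float64(-81.27), 86: np.float64(-82.27), 88: np.float64(-83.26), 92: np.float64(-85.24), 96: np.float64(-87.21), 100: np.float64(-89.18), 102: np.float64(-90.17)}
```

View pics/z12.png

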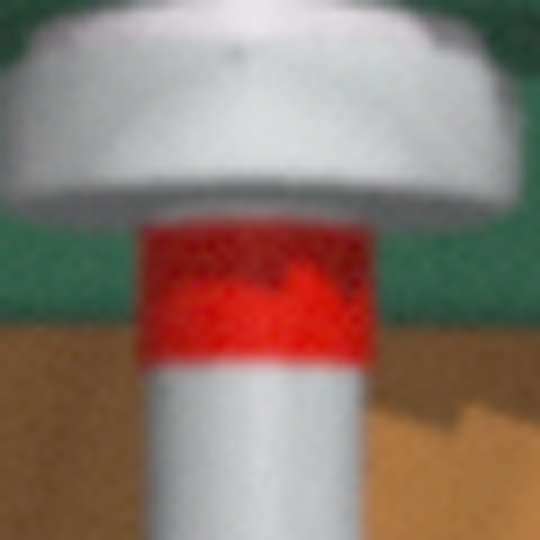

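The whole red ring shows. Its edges at rows 83.9 and 99.9 are 7.9 mm apart on the rod (true width 8), and its inner edge is about 1.2 mm outside the mouth face, so the jaw is at about 55 mm. Now I'll check for creep over half a second and look over the scene.

Call:
play_rows --rows '[{"dx": 0,"dy": 0,"dz": 0,"ax": 0,"ay": 0,"az": 0,"claw": 5},{"dx": 0,"dy": 0,"dz": 0,"ax": 0,"ay": 0,"az": 0,"claw": 5},{"dx": 0,"dy": 0,"dz": 0,"ax": 0,"ay": 0,"az": 0,"claw": 5},{"dx": 0,"dy": 0,"dz": 0,"ax": 0,"ay": 0,"az": 0,"claw": 5},{"dx": 0,"dy": 0,"dz": 0,"ax": 0,"ay": 0,"az": 0,"claw": 5}]'

```text
time_s: 18.42
tool_pos: [0.6273, -0.2466, 0.0599]
tool_rot: [[0.951, 0.308, -0.002], [0.308, -0.951, 0.006], [-0.001, -0.006, -1.0]]
force: [-3.4, 8.4, 10.0]
grip_width: 0.0186
```

```bash
python3 chk.py 13
python3 - <<'E'
from h import *
w=pickle.load(open("wrist13.pkl","rb"));c=w["img"][60:120,278:289].astype(float).mean(1);r=c[:,2]-c[:,1]
i=np.where(r>50)[0];print("red rows",60+i.min(),60+i.max())
s=snapshot("top");cv2.imwrite("pics/t13.png",s["img"])
E
```

```text
moved tool [-0.25 55.06 -0.29] F tool [-0.6 -9.1 -9.9] w 0.01855902511030699 yaw 17.94 t 18.425
red rows 84 100
```

View pics/t13.png

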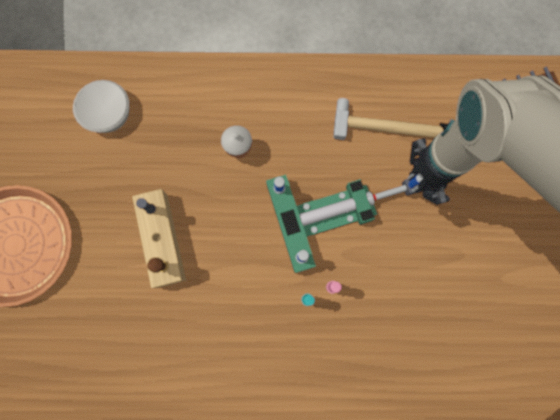

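The top view shows everything else in place: hammer, cup (236,141), punch, graver and look-alikes, with pins in both sockets. The hold is steady.

```bash
python3 -c "
from bench import finish_job; print(finish_job())"
```

```text
the job is handed in; nothing more can be done
None
```

The stop pin is in the holder and the jaw is held open at the mark; the job is handed in, about 18.5 s into the 56 s allowed.

- **Pin:** I took the blue-sleeved pin from the middle hole of the tool block. I set it in the empty socket, pushed it home at the expected height with about 13 N of contact, and let go. The scene and wrist views showed its collar on the crossbar.
- **Jaw:** I gripped the post and pulled it out 55.1 mm. The whole red ring shows, 7.9 mm measured against the stated 8 mm, with its inner edge about 1 mm outside the tube mouth. It did not creep over the next 0.6 s, with about 9 N of spring pull and an 80 N grip.
- **Left alone:** In the last top view the seated pin, graver, punch, hammer, cup and both look-alikes were where they started.

No check failed. Two readings were imperfect:
- **Position estimates:** the cameras' estimates of the socket position differed by 1–2 mm. I corrected a 1.9 mm offset over the socket before lowering the pin.
- **Upward force:** the tool carries about 10 N of upward force while holding the jaw. It is steady and well under the limits.

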